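# Cull the short plug, then present the solid one

### The arm

A 6-joint arm with a two-finger parallel gripper is mounted at the origin on the work surface. World frame = base frame: x ahead of the robot, y to its left, z up, the work surface at z = 0. Lengths are in m, angles in rad, forces in N, time in s.
With the tool pointing down it reaches from about 0.3 to 1 m from the base axis. Payload 5.1 kg.
Tool frame: the origin (TCP) lies midway between the tips of the shut fingers; the grasp point (between the pads) lies 19 mm behind it; z points along the fingers, y is the line along which they close (so a half turn about z gives the same grasp; the last joint's range is limited). The gripper opens to 95 mm and grips with 3 to 60 N. Pads are 20 mm wide; open, the fingers measure 119 mm over their backs; the gripper's body (75 mm by 180 mm) begins 59 mm behind the grasp point.
Start: joints at [1.175, 0.124, 1.65, -0, 1.367, -0.083], TCP at [0.2, 0.618, 0.215] pointing down, gripper open.
Joint ranges: [-2.61, 2.61], [-1.02, 2.33], [0.03, 2.71], [-1.35, 4.49], [0.32, 2.68], [-2.91, 2.91]. Speed limits (rad/s): [2.57, 2.57, 3.14, 3.14, 3.14, 3.14].

### API

Orientations are given as a unit quaternion [x, y, z, w].
In Python, from rig import * gives the robot as it stands.
- The arm moves only by the shell command python3 -m crank 'ROWS'. ROWS is JSON, a list of rows, each a list of 5 numbers: the shift along the tool's x, y, z in m, then the turn about the tool's z in degrees, then the finger opening in m, from 0 to 0.0951. In form: [[tx, ty, tz, spin, gripper], ...]. A call has exactly 5 rows; each row shifts and turns the commanded pose from where the row before left it, along the tool's axes as they then stand; what a row does not reach is not made up. A row lasts 1/8 s, in which the tool goes at most 62.5 mm and 10.7 degrees, less where a joint would pass 70% of its speed; a pose out of reach is approached as far as the arm can. A call is refused whole if a number of a shift passes 0.0625 or a number of a turn 10.7, either way. A call with a gripper value outside its range is refused whole. The fingers move at their own pace and stop on an object; the grip force is fixed at half the most. Time passes only in rows, so rows that do not move let the fingers close, or fill a call up. It gives the time, the measured TCP pose, the force, the opening and the grip force at its end, in the units of the state.
- read_state(): the state, without advancing time (a new reading comes with each control period).
- capture(name): name is "scene" or "top" or "wrist"; returns a dict with "frame" (400x640x3 uint8, red, green, blue), "z_map" (400x640 float32, m along the optical axis (not along the pixel's ray), 0 where there is no reading), "fx", "fy", "cx", "cy" (pixels), "distortion" ([k1, k2, p1, p2, k3] as OpenCV has them; the pictures are not rectified), "pose" (4x4, takes a point from camera to world coordinates). Camera axes: x right, y up, looking along -z (the intrinsics and any distortion apply to the point x, -y, -z); pixel columns grow to the right and rows downward; lengths in m; the calibration is good to about 2 mm. A picture is of the moment at which its call begins.
- job_done(): hands the job in; it is judged then, once.
Trained networks look in a picture, given as the dict that the camera call returned (one of the last four; its "shot" number tells which), for a name from the list of things; names that differ only in an ending like _2 or _b are one class to them, and where a whole thing is asked for, a point or a joint stands for the part that bears it (a point fixed in the world has none). Each returns a list of dicts, best first, with "confidence" (0 to 1); they miss things now and then, are a little off and sometimes report something else, mostly with a low value. They report only what shows in the picture. A call takes as long as a camera call. They do not tell look-alikes from the thing itself.
- look_for(target, picture): "position" ([row, column] in pixels, amid what is visible of it).
- silhouettes(target, picture): "region" (400x640 bool, what is visible of it) and "position" ([row, column] in pixels, amid what is visible of it).
- tip_of(target, picture): "position" ([row, column] in pixels: a listed point, or the origin of a listed thing).
The state is a dict: "time_s": time; "qpos": joint angles; "dq": joint speeds; "joint_torque": joint torques, N m; "position": TCP position; "eef_rot": TCP orientation; "wrist_force": force on the tool from outside, world axes, zero at the start; "wrist_torque": the same for the moment, N m; "finger_gap": finger opening in m; "grasp_force": force on a finger pad.
Only numpy, scipy, OpenCV 4.12 (cv2) and the standard library are available. Lean on these libraries where they do the work, as an engineer would, in place of code of your own. Each camera call takes 0.05 s, during which the arm holds its last target. There are 200 camera calls.

### The job

First put the plug that is too short into the scrap bin. Then lift each of the two full-length plugs in turn, well clear of the cork mat, to feel which is heavier, putting any that you set down back on the mat, and leave the lighter one standing upright on the mat. Finish while still holding the heavier one, upright and still, over the middle of the round inspection plate, about 80 mm clear above it (do not put it down or let go), and leave the other tools and parts where they are.

Things in the scene. Friction and masses are not known exactly. Their poses are not given: they have to be found in the camera images.
- plug_a: one of three bare steel plugs standing on the mat: foot flange 46 mm diameter, 10 mm thick, then a plain 34 mm cylinder. Two are 66 mm tall, one 46 mm (too short); names do not tell which. The long two look the same, but one is solid, one hollow inside: all weigh 0.2 to 0.65 kg, the solid one at least 0.15 kg more than the hollow. Origin: centre of underside, z along its axis
- plug_b: one of three bare steel plugs standing on the mat: foot flange 46 mm diameter, 10 mm thick, then a plain 34 mm cylinder. Two are 66 mm tall, one 46 mm (too short); names do not tell which. The long two look the same, but one is solid, one hollow inside: all weigh 0.2 to 0.65 kg, the solid one at least 0.15 kg more than the hollow. Origin: centre of underside, z along its axis
- plug_c: one of three bare steel plugs standing on the mat: foot flange 46 mm diameter, 10 mm thick, then a plain 34 mm cylinder. Two are 66 mm tall, one 46 mm (too short); names do not tell which. The long two look the same, but one is solid, one hollow inside: all weigh 0.2 to 0.65 kg, the solid one at least 0.15 kg more than the hollow. Origin: centre of underside, z along its axis
- plug_a_top (a point): centre of the top face of plug_a, on its axis: 66 mm (full-length) or 46 mm (short) above its underside
- plug_b_top (a point): centre of the top face of plug_b, on its axis: 66 mm (full-length) or 46 mm (short) above its underside
- plug_c_top (a point): centre of the top face of plug_c, on its axis: 66 mm (full-length) or 46 mm (short) above its underside
- mat: fixed flat cork mat, 160 mm (its x) by 320 mm (its y), 6 mm thick; the plugs stand spread along its y axis about 100 mm apart. Origin at the centre of its underside, on the table
- bin: fixed open grey plastic scrap bin, 150 x 150 mm and 60 mm high outside, walls and floor 5 mm thick. It stands to the left or the right of the mat. Origin at the centre of its underside, on the table
- plate: fixed round inspection plate, 130 mm diameter at the foot, 120 mm at the top, 26 mm high, with a bright flat top and a small dark dot in its middle. It stands on the other side of the mat from the bin. Origin at the centre of its underside, on the table
- nut: dark steel ring nut, 28 mm across, 12 mm tall, lying on the mat; origin at centre of underside; not part of the job
- parallel: small steel bar 12 x 50 x 10 mm, lying on the mat; origin at centre of underside; not part of the job
- wrench: open wrench lying on the table beyond the mat; not part of the job
- screwdriver: screwdriver lying on the table beyond the mat; not part of the job
- oil: oil can, 52 mm diameter, 160 mm tall, standing beyond the mat; origin at centre of underside; not part of the job
- cup: open steel cup, 64 mm diameter, 60 mm tall, standing beyond the mat on the right; origin at centre of underside; not part of the job
There are look-alikes about, which are no part of the job. Leave any orange or purple look-alike of the plug_c alone.

How it is judged:
On the way, in this order (a step that is already met when the one before it is completed fails the run):
1. the short plug lies in the scrap bin, let go (x of plug_b in the frame of bin between -0.072 and 0.072 m and y of plug_b in the frame of bin between -0.072 and 0.072 m and height (world z) of plug_b below 0.045 m and contact force between plug_b and the fingers below 0.05 N and linear speed of plug_b below 0.03 m/s), for 0.2 s.
2. the lighter full-length plug is held clear of the mat, the heavier (over 4.3 N) resting on it (((height (world z) of plug_a above 0.021 m and contact force between plug_a and the fingers above 0.5 N and contact force between plug_a and mat below 0.05 N and contact force between plug_c and mat above 4.3 N) or (height (world z) of plug_c above 0.021 m and contact force between plug_c and the fingers above 0.5 N and contact force between plug_c and mat below 0.05 N and contact force between plug_a and mat above 4.3 N))), for 0.2 s.
3. the heavier plug is held clear of the mat, the lighter (under 4.3 N) resting on it (((height (world z) of plug_a above 0.021 m and contact force between plug_a and the fingers above 0.5 N and contact force between plug_a and mat below 0.05 N and contact force between plug_c and mat between 0.5 and 4.3 N) or (height (world z) of plug_c above 0.021 m and contact force between plug_c and the fingers above 0.5 N and contact force between plug_c and mat below 0.05 N and contact force between plug_a and mat between 0.5 and 4.3 N))), for 0.2 s.
At the end, for the whole second after the job is handed in: the short plug rests in the bin; the lighter long one stands upright on the mat, let go; the heavier is held still in the fingers, within 0.2 rad of upright, 35 mm of the plate's middle, underside 35 to 135 mm above the plate, touching neither plate nor plugs (all of step 1 and ((x of plug_c in the frame of mat between -0.08 and 0.08 m and y of plug_c in the frame of mat between -0.16 and 0.16 m and height (world z) of plug_c between 0.002 and 0.012 m and angle between plug_c's own z axis and vertical below 0.1 rad and contact force between plug_c and the fingers below 0.05 N and linear speed of plug_c below 0.02 m/s and contact force between plug_c and mat between 0.5 and 4.3 N and horizontal distance between plug_a and plate below 0.035 m and height (world z) of plug_a between 0.061 and 0.161 m and angle between plug_a's own z axis and vertical below 0.2 rad and contact force between plug_a and the fingers above 1 N and linear speed of plug_a below 0.03 m/s and contact force between plug_a and plate below 0.05 N and contact force between plug_a and plug_c below 0.05 N and contact force between plug_a and plug_b below 0.05 N) or (x of plug_a in the frame of mat between -0.08 and 0.08 m and y of plug_a in the frame of mat between -0.16 and 0.16 m and height (world z) of plug_a between 0.002 and 0.012 m and angle between plug_a's own z axis and vertical below 0.1 rad and contact force between plug_a and the fingers below 0.05 N and linear speed of plug_a below 0.02 m/s and contact force between plug_a and mat between 0.5 and 4.3 N and horizontal distance between plug_c and plate below 0.035 m and height (world z) of plug_c between 0.061 and 0.161 m and angle between plug_c's own z axis and vertical below 0.2 rad and contact force between plug_c and the fingers above 1 N and linear speed of plug_c below 0.03 m/s and contact force between plug_c and plate below 0.05 N and contact force between plug_c and plug_a below 0.05 N and contact force between plug_c and plug_b below 0.05 N))); the arm keeps its last pose, push and grip.
It fails at once if a bystander (nut, bar, wrench, screwdriver, oil can or cup) is moved more than 40 mm (distance of any of nut, parallel, wrench, screwdriver, oil, cup from where it was at the start of the episode above 0.04 m).
It also fails if it takes over 72 s, if anything falls off the work surface, if the arm or the gripper's body presses on something with over 40 N, if the wrist force passes 120 N, or if a joint passes its speed limit or range.

## Working session

There is one attempt and no reset: what is moved stays moved. The work goes in short steps, Python scripts to look and compute and a shell command to move; the robot and the scene stay as the last step left them, time stands still between calls to the robot, and variables do not carry over. Pictures are saved under pics/ and viewed, at most 10 in all, crops included, and the job is handed in when it is done.

```bash
mkdir -p pics; ls; cat > h.py <<'E'
from rig import *
import numpy as np, cv2
def world(p,rc,z=None):
    """pixel (row,col) -> world; by depth, or on plane z"""
    K=np.array([[p['fx'],0,p['cx']],[0,p['fy'],p['cy']],[0,0,1.]])
    r,c=rc
    u=cv2.undistortPoints(np.array([[[c,r]]],float),K,np.array(p['distortion'],float))[0,0]
    d=np.array([u[0],-u[1],-1.]);T=np.array(p['pose'])
    if z is None: return T[:3,:3]@(d*np.median(p['z_map'][int(r)-1:int(r)+2,int(c)-1:int(c)+2]))+T[:3,3]
    w=T[:3,:3]@d; return T[:3,3]+w*(z-T[2,3])/w[2]
def save(p,name,box=None,s=1):
    f=p['frame'] if box is None else p['frame'][box[0]:box[1],box[2]:box[3]]
    cv2.imwrite(f'pics/{name}.png',cv2.resize(f[:,:,::-1],None,fx=s,fy=s,interpolation=cv2.INTER_CUBIC))
E
python3 - <<'E'
from h import *
np.set_printoptions(precision=3,suppress=True)
s=read_state();print(s)
for n in('top','scene'):
    p=capture(n);save(p,n)
    print(n,np.array(p['pose']))
    for t in('plug_a','plug_a_top','mat','bin','plate','nut','parallel','oil','cup'):
        for d in tip_of(t,p):
            if d['confidence']>.2: print(t,np.round(d['position'],1),round(d['confidence'],2),world(p,d['position']))
E
```

```text
pics
{'time_s': 0.0, 'qpos': array([ 1.175,  0.125,  1.652, -0.   ,  1.367, -0.083]), 'dq': array([-0.002,  0.   ,  0.001,  0.001, -0.   ,  0.   ]), 'joint_torque': array([  0.001, -41.761, -35.993,   0.077,   0.049,  -0.   ]), 'position': array([0.2  , 0.618, 0.213]), 'eef_rot': array([ 0.156,  0.988, -0.001, -0.   ]), 'wrist_force': array([-0.266,  0.409, -0.409]), 'wrist_torque': array([-0.016,  0.073, -0.005]), 'grasp_force': 0.0, 'finger_gap': 0.09503067496875613}
top [[-0.02   0.999 -0.051  0.542]
 [-1.    -0.021 -0.01  -0.008]
 [-0.011  0.05   0.999  1.078]
 [ 0.     0.     0.     1.   ]]
plug_a [209.9 298.6] 0.69 [0.56  0.059 0.072]
plug_a [271.2 326.6] 0.61 [ 0.413 -0.005  0.065]
plug_a [276.5 397.8] 0.6 [ 0.397 -0.174  0.063]
plug_a [107.4 384.5] 0.6 [ 0.812 -0.158  0.033]
plug_a [284.9 359.9] 0.55 [ 0.379 -0.083  0.066]
plug_a [207.7 335.3] 0.5 [ 0.564 -0.029  0.052]
plug_a_top [212.5 291.4] 0.66 [0.554 0.076 0.072]
mat [213.  330.4] 0.58 [ 0.551 -0.017  0.017]
bin [211.5 185.5] 0.67 [0.563 0.352 0.005]
plate [229.  455.1] 0.87 [ 0.505 -0.325  0.026]
plate [189.1 311.3] 0.
[... 440 characters left out ...]
a [340.2 323.7] 0.92 [ 0.843 -0.172  0.027]
plug_a [195.7 333.4] 0.88 [0.568 0.062 0.022]
plug_a [199.2 205.5] 0.77 [ 0.398 -0.178  0.018]
plug_a [225.  402.2] 0.73 [0.777 0.059 0.101]
plug_a [216.4 302.9] 0.67 [ 0.579 -0.031  0.019]
plug_a [183.7 241.2] 0.57 [ 0.392 -0.083  0.011]
plug_a_top [174.4 336.3] 0.59 [0.559 0.076 0.072]
mat [214.9 300.7] 0.85 [ 0.578 -0.036  0.025]
mat [199.6 300.5] 0.56 [ 0.562 -0.024  0.053]
bin [153.1 419. ] 0.9 [0.557 0.358 0.005]
nut [214.7 331.3] 0.68 [0.602 0.03  0.007]
parallel [216.  298.8] 0.73 [ 0.573 -0.038  0.02 ]
parallel [196.  456.3] 0.52 [0.739 0.281 0.027]
oil [216.3 263.7] 0.62 [ 0.576 -0.123  0.071]
cup [337.2 206.4] 0.61 [ 0.742 -0.329  0.058]
```

View pics/top.png

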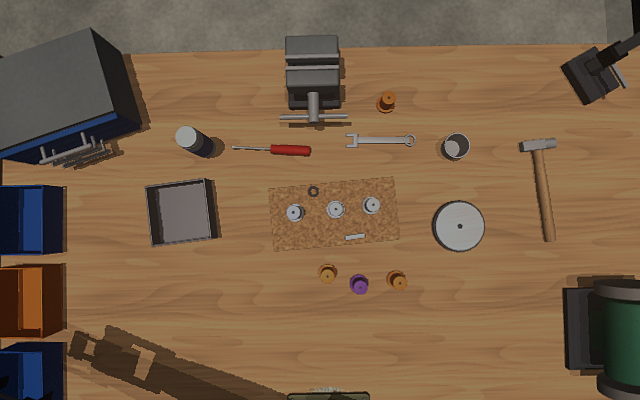

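View pics/scene.png

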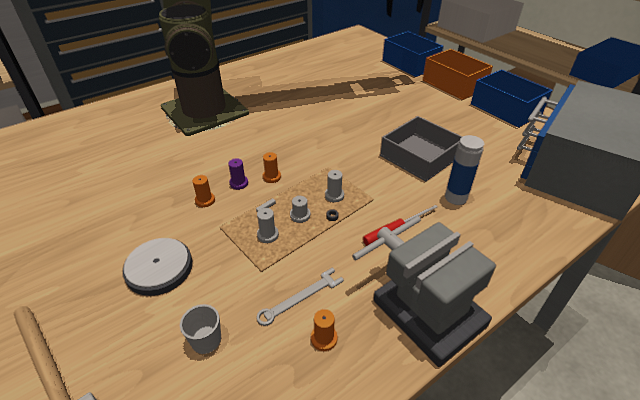

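Top view: steel plugs at (212,294), (208,336), (205,372). The orange ones at (272,327), (280,397), (101,387) and the purple one at (284,359) are look-alikes. The middle steel plug (208,336) looks short. The bin is on the left, the plate on the right at (226,459), the nut at (190,313) and the bar at (237,355). Next I'll measure the tops in both views and confirm with a crop.

```bash
python3 - <<'E'
from h import *
np.set_printoptions(precision=4,suppress=True)
def cloud(p):
    K=np.array([[p['fx'],0,p['cx']],[0,p['fy'],p['cy']],[0,0,1.]])
    v,u=np.mgrid[:400,:640];q=np.stack([u,v],-1).reshape(-1,1,2).astype(float)
    q=cv2.undistortPoints(q,K,np.array(p['distortion'],float))[:,0];z=p['z_map'].reshape(-1)
    T=np.array(p['pose']);return (np.c_[q[:,0]*z,-q[:,1]*z,-z]@T[:3,:3].T+T[:3,3]).reshape(400,640,3)
for n in('top','scene'):
    p=capture(n);P=cloud(p)
    for nm,g in (('L',(.558,.069)),('M',(.564,-.029)),('R',(.571,-.122))):
        m=(np.hypot(P[...,0]-g[0],P[...,1]-g[1])<.036)&(P[...,2]>.03)&(p['z_map']>0)
        zt=np.percentile(P[m][:,2],90); t=m&(abs(P[...,2]-zt)<.005)
        (cx,cy),r=cv2.minEnclosingCircle(P[t][:,:2].astype(np.float32))
        print(n,nm,m.sum(),t.sum(),'ztop',zt,'cent',P[t].mean(0),'circ',cx,cy,r)
    for nm,g,r in(('plate',(.505,-.32),.09),('bin',(.56,.355),.1),('bar',(.489,-.079),.03),('nut',(.612,.028),.02),('mat',(.56,-.03),.25)):
        d=np.hypot(P[...,0]-g[0],P[...,1]-g[1])<r
        zl={'plate':(.019,.034),'bin':(.05,.07),'bar':(.012,.022),'nut':(.013,.024),'mat':(.004,.01)}[nm]
        m=d&(P[...,2]>zl[0])&(P[...,2]<zl[1])
        if m.sum()>5: print(n,nm,m.sum(),P[m].mean(0),cv2.minAreaRect(P[m][:,:2].astype(np.float32)))
    if n=='top': save(p,'crop',(170,270,260,410),5)
    else: save(p,'crop2',(150,260,220,370),5)
E
```

```text
top L 165 146 ztop 0.07386184078201419 cent [0.5545 0.0716 0.0719] circ 0.5547511577606201 0.07174091786146164 0.01675746776163578
top M 152 139 ztop 0.05432457987376556 cent [ 0.5611 -0.03    0.0522] circ 0.5610781311988831 -0.029898101463913918 0.016684146597981453
top R 178 151 ztop 0.07416336632356076 cent [ 0.5691 -0.1188  0.0723] circ 0.5693708062171936 -0.11854541301727295 0.016773467883467674
top plate 2058 [ 0.512  -0.3346  0.0259] ((0.511152982711792, -0.3358570337295532), (0.12879295647144318, 0.12724502384662628), 87.85286712646484)
top bin 615 [0.5634 0.3578 0.0582] ((0.5605219006538391, 0.35366567969322205), (0.15131111443042755, 0.15070950984954834), 6.577908515930176)
top bar 94 [ 0.492  -0.0767  0.0158] ((0.4916514456272125, -0.07669565081596375), (0.012074090540409088, 0.048650164157152176), 7.051084995269775)
top nut 65 [0.6074 0.0253 0.0178] ((0.6073536276817322, 0.025463134050369263), (0.02516281232237816, 0.025298288092017174), 88.23487091064453)
top mat 6949 [ 0.5564 -0.0353  0.0064] ((0.5596169233322144, -0.035468727350234985), (0.48690423369407654, 0.49155929
[... 475 characters left out ...]
  0.0259] ((0.5169359445571899, -0.33471807837486267), (0.12334950268268585, 0.12961333990097046), 15.591278076171875)
scene bin 695 [0.5604 0.3512 0.0569] ((0.5617043972015381, 0.3548086881637573), (0.1514132171869278, 0.15467925369739532), 6.211924076080322)
scene bar 90 [ 0.4933 -0.0741  0.016 ] ((0.4932512640953064, -0.07482802867889404), (0.01504491362720728, 0.04971866309642792), 10.79008674621582)
scene nut 87 [0.6087 0.0261 0.0173] ((0.6083483695983887, 0.02678663656115532), (0.026233119890093803, 0.027044223621487617), 77.8213882446289)
scene mat 6390 [ 0.5781 -0.0539  0.0069] ((0.5567377805709839, -0.03424486517906189), (0.45482543110847473, 0.48253941535949707), 19.60545539855957)
```

View pics/crop2.png

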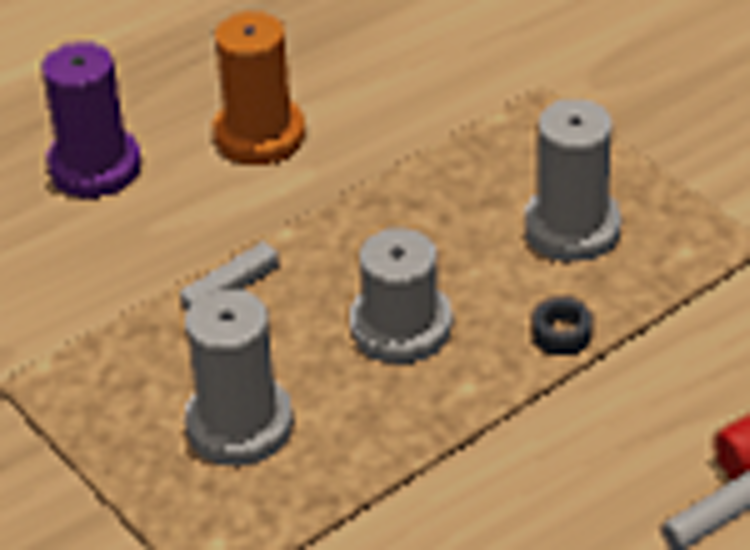

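The crop shows the middle steel plug is clearly the short one: top at z≈0.052, against 0.072 for the outer two. The orange and purple plugs stand off the mat. I'll turn the tool so the fingers close along world x, clear of the neighbouring plugs, then move above the short plug.

```bash
python3 -m crank '[[0,0,0,10.3,0.08],[0,0,0,10.3,0.08],[0,0,0,10.3,0.08],[0,0,0,10.3,0.08],[0,0,0,10.3,0.08]]'
python3 -m crank '[[0,0,0,10.3,0.08],[0,0,0,10.3,0.08],[-0.05,0.028,0,0,0.08],[-0.05,0.028,0,0,0.08],[-0.05,0.028,0,0,0.08]]'
```

```text
time_s: 1.72
position: [0.2, 0.6184, 0.2146]
eef_rot: [0.572, 0.82, -0.0, 0.0]
wrist_force: [0.1, 0.4, -0.1]
finger_gap: 0.0801
grasp_force: 0.0
time_s: 2.35
position: [0.2845, 0.467, 0.2147]
eef_rot: [0.707, 0.707, 0.0, 0.0]
wrist_force: [0.7, -0.1, 0.4]
finger_gap: 0.0801
grasp_force: 0.0
```

```bash
python3 -m crank '[[-0.05,0.028,0,0,0.08],[-0.05,0.028,0,0,0.08],[-0.05,0.028,0,0,0.08],[-0.05,0.028,0,0,0.08],[-0.05,0.028,0,0,0.08]]'
python3 -m crank '[[-0.05,0.028,0,0,0.08],[-0.05,0.028,0,0,0.08],[-0.05,0.028,0,0,0.08],[-0.05,0.028,0.02,0,0.08],[-0.0475,0.026,0.02,0,0.08]]'
python3 -m crank '[[0,0,0,0,0.08],[0,0,0,0,0.08],[0,0,0,0,0.08],[0,0,0,0,0.08],[0,0,0,0,0.08]]'
cat > m.py <<'E'
from h import *
def cloud(p):
    K=np.array([[p['fx'],0,p['cx']],[0,p['fy'],p['cy']],[0,0,1.]])
    v,u=np.mgrid[:400,:640];q=np.stack([u,v],-1).reshape(-1,1,2).astype(float)
    q=cv2.undistortPoints(q,K,np.array(p['distortion'],float))[:,0];z=p['z_map'].reshape(-1)
    T=np.array(p['pose']);return (np.c_[q[:,0]*z,-q[:,1]*z,-z]@T[:3,:3].T+T[:3,3]).reshape(400,640,3)
def tops(P,gs,zlo=.035,zhi=.085):
    for g in gs:
        m=(np.hypot(P[...,0]-g[0],P[...,1]-g[1])<.03)&(P[...,2]>zlo)&(P[...,2]<zhi)
        if m.sum()<10: print(g,'none');continue
        zt=np.percentile(P[m][:,2],90);t=m&(abs(P[...,2]-zt)<.004)
        (cx,cy),r=cv2.minEnclosingCircle(P[t][:,:2].astype(np.float32))
        print(g,t.sum(),'z %.4f'%zt,'c',P[t].mean(0).round(4),'circ',round(cx,4),round(cy,4),round(r,4))
E
python3 - <<'E'
from m import *
p=capture('wrist');save(p,'w1');P=cloud(p)
tops(P,[(.5555,.072),(.5617,-.0295),(.57,-.1185)])
E
```

```text
time_s: 2.98
position: [0.4246, 0.2167, 0.2151]
eef_rot: [0.707, 0.707, 0.001, 0.0]
wrist_force: [1.5, 0.2, 0.8]
finger_gap: 0.08
grasp_force: 0.0
time_s: 3.6
position: [0.5629, -0.0312, 0.1749]
eef_rot: [0.707, 0.707, 0.001, 0.001]
wrist_force: [0.7, 0.1, 0.1]
finger_gap: 0.0799
grasp_force: 0.0
time_s: 4.22
position: [0.5618, -0.0285, 0.1752]
eef_rot: [0.707, 0.707, 0.0, 0.0]
wrist_force: [0.2, 0.3, -0.6]
finger_gap: 0.08
grasp_force: 0.0
(0.5555, 0.072) 1162 z 0.0730 c [0.5556 0.0743 0.072 ] circ 0.5555 0.0743 0.0171
(0.5617, -0.0295) 751 z 0.0526 c [ 0.5617 -0.0265  0.0518] circ 0.5615 -0.0269 0.0169
(0.57, -0.1185) 281 z 0.0721 c [ 0.5697 -0.1061  0.0714] circ 0.5692 -0.1106 0.0159
```

View pics/w1.png

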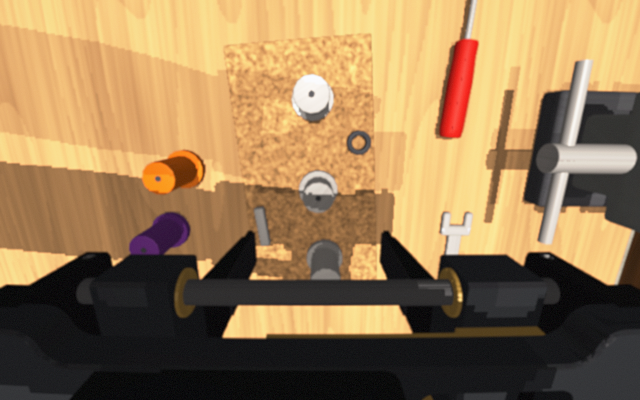

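Wrist view: the short plug at (190,318) is centred between the fingers, with the tall ones at (97,312) and (258,324). Descend and grip.

```bash
python3 -m crank '[[0,0,0.035,0,0.08],[0,0,0.035,0,0.08],[0,0,0.035,0,0.08],[0,0,0.03,0,0.08],[0,0,0.019,0,0.08]]'
python3 -m crank '[[0,0,0,0,0.08],[0,0,0,0,0.03],[0,0,0,0,0.03],[0,0,0,0,0.03],[0,0,0,0,0.03]]'
python3 -m crank '[[0,0,0,0,0.03],[0,0,-0.01,0,0.03],[0,0,-0.02,0,0.03],[0,0,-0.04,0,0.03],[0,0,-0.04,0,0.03]]'
```

```text
time_s: 4.9
position: [0.561, -0.0289, 0.019]
eef_rot: [0.707, 0.707, -0.001, -0.001]
wrist_force: [-0.7, 0.4, 0.6]
finger_gap: 0.08
grasp_force: 0.0
time_s: 5.52
position: [0.5621, -0.0293, 0.0212]
eef_rot: [0.707, 0.707, 0.0, 0.0]
wrist_force: [-0.4, 0.7, -0.3]
finger_gap: 0.0453
grasp_force: 0.0
time_s: 6.15
position: [0.5616, -0.0292, 0.1328]
eef_rot: [0.707, 0.707, 0.0, 0.0]
wrist_force: [1.1, -0.5, -2.9]
finger_gap: 0.0336
grasp_force: 30.0
```

```bash
python3 -m crank '[[0.048,0,0,0,0.03],[0.048,0,0,0,0.03],[0.048,0,0,0,0.03],[0.048,0,0,0,0.03],[0.048,0,0,0,0.03]]'
python3 -m crank '[[0.048,0,0,0,0.03],[0.048,0,0,0,0.03],[0.047,0,0,0,0.03],[0,0,0.02,0,0.03],[0,0,0.03,0,0.03]]'
python3 -m crank '[[0,0,0.03,0,0.03],[0,0,0.02,0,0.03],[0,0,0.008,0,0.03],[0,0,0,0,0.03],[0,0,0,0,0.07]]'
python3 -m crank '[[0,0,0,0,0.07],[0,0,0,0,0.07],[0,0,-0.02,0,0.07],[0,0,-0.04,0,0.07],[0,0,-0.04,0,0.07]]'
```

```text
time_s: 6.78
position: [0.5619, 0.2124, 0.1322]
eef_rot: [0.707, 0.707, 0.001, 0.0]
wrist_force: [0.1, 0.3, -3.3]
finger_gap: 0.0331
grasp_force: 30.0
time_s: 7.4
position: [0.5627, 0.3544, 0.0819]
eef_rot: [0.707, 0.707, 0.001, 0.001]
wrist_force: [0.1, 0.6, -2.6]
finger_gap: 0.0334
grasp_force: 30.0
time_s: 8.02
position: [0.5634, 0.3544, 0.0248]
eef_rot: [0.707, 0.707, 0.002, 0.001]
wrist_force: [-0.5, 0.1, 0.8]
finger_gap: 0.0391
grasp_force: 0.0
time_s: 8.65
position: [0.5621, 0.354, 0.1252]
eef_rot: [0.707, 0.707, 0.001, 0.0]
wrist_force: [-0.6, 0.2, 0.1]
finger_gap: 0.0699
grasp_force: 0.0
```

```bash
python3 -m crank '[[-0.047,0,0,0,0.08],[-0.047,-0.002,0,0,0.08],[-0.047,-0.002,0,0,0.08],[-0.047,-0.002,0,0,0.08],[-0.047,0,0,0,0.08]]'
python3 -m crank '[[-0.046,0,0,0,0.08],[0,0,0,0,0.08],[0,0,0,0,0.08],[0,0,0,0,0.08],[0,0,0,0,0.08]]'
python3 - <<'E'
from m import *
p=capture('top');P=cloud(p)
tops(P,[(.562,.354)],.03)
tops(P,[(.5555,.072),(.57,-.1185)])
p=capture('wrist');P=cloud(p)
tops(P,[(.562,.354)],.03)
tops(P,[(.5555,.072)])
print(read_state()['position'])
E
```

```text
time_s: 9.28
position: [0.5562, 0.1175, 0.1247]
eef_rot: [0.707, 0.707, 0.001, 0.001]
wrist_force: [0.6, 0.8, -0.3]
finger_gap: 0.0802
grasp_force: 0.0
time_s: 9.9
position: [0.5558, 0.0738, 0.1228]
eef_rot: [0.707, 0.708, 0.0, -0.0]
wrist_force: [-0.5, -0.1, -1.1]
finger_gap: 0.0798
grasp_force: 0.0
(0.562, 0.354) 125 z 0.0529 c [0.5619 0.3541 0.0515] circ 0.562 0.3538 0.0169
(0.5555, 0.072) none
(0.57, -0.1185) 121 z 0.0745 c [ 0.5699 -0.1185  0.073 ] circ 0.5692 -0.1185 0.0168
(0.562, 0.354) none
(0.5555, 0.072) 1244 z 0.0726 c [0.5555 0.0754 0.0718] circ 0.5555 0.0749 0.0169
[0.55576391 0.07358601 0.12260518]
```

The short plug stands in the bin at (0.562, 0.354). Next is lifting the left plug.

```bash
python3 -m crank '[[0,0,0.03,0,0.08],[0,0,0.03,0,0.08],[0,0,0.02,0,0.08],[0,0,0.01,0,0.08],[0,0,0,0,0.03]]'
python3 -m crank '[[0,0,0,0,0.03],[0,0,0,0,0.03],[0,0,0,0,0.03],[0,0,0,0,0.03],[0,0,0,0,0.03]]'
python3 -m crank '[[0,0,-0.01,0,0.03],[0,0,-0.02,0,0.03],[0,0,-0.02,0,0.03],[0,0,0,0,0.03],[0,0,0,0,0.03]]'
python3 -m crank '[[0,0,0,0,0.03],[0,0,0,0,0.03],[0,0,0,0,0.03],[0,0,0,0,0.03],[0,0,0,0,0.03]]'
python3 -m crank '[[0,0,0,0,0.03],[0,0,0,0,0.03],[0,0,0,0,0.03],[0,0,0,0,0.03],[0,0,0,0,0.03]]'
```

```text
time_s: 10.62
position: [0.5556, 0.0729, 0.0323]
eef_rot: [0.707, 0.707, -0.0, -0.0]
wrist_force: [-1.1, 0.1, 1.2]
finger_gap: 0.0748
grasp_force: 0.0
time_s: 11.25
position: [0.5559, 0.0728, 0.0329]
eef_rot: [0.707, 0.707, 0.0, 0.0]
wrist_force: [-0.8, -0.4, 0.9]
finger_gap: 0.0335
grasp_force: 30.0
time_s: 11.88
position: [0.5557, 0.0728, 0.0828]
eef_rot: [0.707, 0.707, 0.0, 0.0]
wrist_force: [-0.2, -0.5, -3.3]
finger_gap: 0.0336
grasp_force: 30.0
time_s: 12.5
position: [0.5558, 0.0728, 0.0826]
eef_rot: [0.707, 0.707, -0.0, -0.0]
wrist_force: [0.6, 0.5, -3.9]
finger_gap: 0.0337
grasp_force: 30.0
time_s: 13.12
position: [0.5558, 0.0728, 0.0826]
eef_rot: [0.707, 0.707, -0.0, -0.0]
wrist_force: [-0.2, -0.6, -3.0]
finger_gap: 0.0335
grasp_force: 30.0
```

L reads about 3.4 N. Set it back down, then lift R.

```bash
python3 -m crank '[[0,0,0.02,0,0.03],[0,0,0.02,0,0.03],[0,0,0.009,0,0.03],[0,0,0.001,0,0.03],[0,0,0,0,0.03]]'
python3 -m crank '[[0,0,0,0,0.08],[0,0,0,0,0.08],[0,0,0,0,0.08],[0,0,0,0,0.08],[0,0,-0.02,0,0.08]]'
python3 -m crank '[[0,0,-0.04,0,0.08],[0,0,-0.04,0,0.08],[0,0,0,0,0.08],[-0.04,0.0035,0,0,0.08],[-0.04,0.0035,0,0,0.08]]'
python3 -m crank '[[-0.04,0.0035,0,0,0.08],[-0.04,0.0035,0,0,0.08],[-0.031,0,0,0,0.08],[0,0,0,0,0.08],[0,0,0,0,0.08]]'
python3 - <<'E'
from m import *
p=capture('top');P=cloud(p)
tops(P,[(.5555,.072)])
p=capture('wrist');P=cloud(p)
tops(P,[(.5555,.072),(.57,-.1185)])
print(read_state()['position'])
E
```

```text
time_s: 13.75
position: [0.5553, 0.0728, 0.0325]
eef_rot: [0.707, 0.707, -0.001, -0.001]
wrist_force: [-3.2, -0.4, 2.6]
finger_gap: 0.0336
grasp_force: 30.0
time_s: 14.38
position: [0.5542, 0.0727, 0.0515]
eef_rot: [0.707, 0.707, -0.002, -0.001]
wrist_force: [0.4, 0.6, 0.6]
finger_gap: 0.0774
grasp_force: 0.0
time_s: 15.0
position: [0.5625, -0.0077, 0.1328]
eef_rot: [0.707, 0.707, -0.0, -0.0]
wrist_force: [0.3, 0.5, -0.0]
finger_gap: 0.0805
grasp_force: 0.0
time_s: 15.62
position: [0.5694, -0.1176, 0.1323]
eef_rot: [0.707, 0.707, -0.0, -0.0]
wrist_force: [-0.0, -0.4, 0.2]
finger_gap: 0.0798
grasp_force: 0.0
(0.5555, 0.072) 129 z 0.0743 c [0.554  0.0722 0.0728] circ 0.5541 0.072 0.0167
(0.5555, 0.072) 10 z 0.0369 c [0.5555 0.0572 0.0361] circ 0.5556 0.0574 0.0042
(0.57, -0.1185) 1168 z 0.0726 c [ 0.5697 -0.1154  0.0717] circ 0.5697 -0.116 0.017
[ 0.56959019 -0.117164    0.13247552]
```

```bash
python3 -m crank '[[0,0,0.03,0,0.08],[0,0,0.03,0,0.08],[0,0,0.03,0,0.08],[0,0,0.01,0,0.08],[0,0,0,0,0.03]]'
python3 -m crank '[[0,0,0,0,0.03],[0,0,0,0,0.03],[0,0,0,0,0.03],[0,0,0,0,0.03],[0,0,0,0,0.03]]'
python3 -m crank '[[0,0,-0.01,0,0.03],[0,0,-0.02,0,0.03],[0,0,-0.03,0,0.03],[0,0,-0.03,0,0.03],[0,0,0,0,0.03]]'
python3 -m crank '[[0,0,0,0,0.03],[0,0,0,0,0.03],[0,0,0,0,0.03],[0,0,0,0,0.03],[0,0,0,0,0.03]]'
python3 -m crank '[[0,0,0,0,0.03],[0,0,0,0,0.03],[0,0,0,0,0.03],[0,0,0,0,0.03],[0,0,0,0,0.03]]'
python3 - <<'E'
from h import *
p=capture('scene');save(p,'s2')
for n in('top','scene'):
    p=capture(n);print([(d['confidence'],world(p,d['position'])) for d in tip_of('plate',p)[:2]])
E
```

```text
time_s: 16.35
position: [0.5695, -0.1175, 0.0323]
eef_rot: [0.707, 0.707, -0.0, -0.001]
wrist_force: [0.2, 0.2, -0.3]
finger_gap: 0.074
grasp_force: 0.0
time_s: 16.98
position: [0.57, -0.1183, 0.033]
eef_rot: [0.707, 0.707, 0.0, 0.0]
wrist_force: [1.2, 0.1, 1.5]
finger_gap: 0.0336
grasp_force: 30.0
time_s: 17.6
position: [0.5721, -0.1189, 0.1268]
eef_rot: [0.707, 0.707, 0.002, 0.003]
wrist_force: [1.0, -1.3, -5.7]
finger_gap: 0.0336
grasp_force: 30.0
time_s: 18.23
position: [0.5697, -0.1182, 0.1224]
eef_rot: [0.707, 0.707, -0.0, -0.0]
wrist_force: [-0.3, 0.4, -5.1]
finger_gap: 0.0334
grasp_force: 30.0
time_s: 18.85
position: [0.5698, -0.1182, 0.1227]
eef_rot: [0.707, 0.707, -0.0, 0.0]
wrist_force: [0.0, -0.0, -5.1]
finger_gap: 0.0336
grasp_force: 30.0
[(0.98, array([ 0.50907129, -0.32340503,  0.02630781]))]
[(0.9, array([ 0.53266489, -0.33036817,  0.02570956]))]
```

View pics/s2.png

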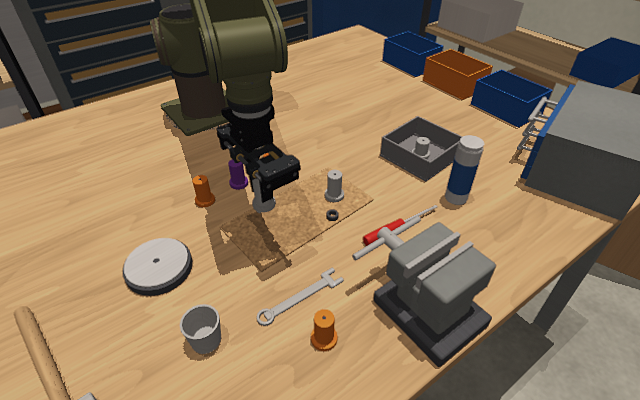

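The scene shows the short plug in the bin at (147,423), the left plug upright at (185,334) and the right one held at (195,264). The plate's dot is at (261,157). R weighs about 5.1 N against L's 3.4 N, so R is the heavier one and goes over the plate.

```bash
python3 -m crank '[[-0.02,-0.005,-0.01,0,0.03],[-0.035,-0.009,0,0,0.03],[-0.035,-0.009,0,0,0.03],[-0.035,-0.009,0,0,0.03],[-0.035,-0.009,0,0,0.03]]'
python3 -m crank '[[-0.03,-0.009,0,0,0.03],[-0.02,-0.005,0,0,0.03],[-0.007,-0.002,0,0,0.03],[0,0,0,0,0.03],[0,0,0,0,0.03]]'
python3 -m crank '[[0,0,0,0,0.03],[0,0,0,0,0.03],[0,0,0,0,0.03],[0,0,0,0,0.03],[0,0,0,0,0.03]]'
python3 - <<'E'
from m import *
p=capture('scene');save(p,'s3',(120,300,80,380),2.6)
print('dot',world(p,(261,157)),read_state()['position'])
p=capture('top');P=cloud(p);tops(P,[(.555,.072)]);tops(P,[(.562,.354)],.03)
E
```

```text
time_s: 19.73
position: [0.5282, -0.2805, 0.1335]
eef_rot: [0.707, 0.707, -0.0, 0.001]
wrist_force: [1.3, 0.3, -4.1]
finger_gap: 0.0335
grasp_force: 30.0
time_s: 20.35
position: [0.5129, -0.3343, 0.1325]
eef_rot: [0.707, 0.707, 0.0, -0.0]
wrist_force: [0.6, -0.2, -3.7]
finger_gap: 0.0333
grasp_force: 30.0
time_s: 20.98
position: [0.5127, -0.3352, 0.1327]
eef_rot: [0.707, 0.707, -0.0, 0.0]
wrist_force: [-0.3, -0.7, -6.0]
finger_gap: 0.0335
grasp_force: 30.0
dot [ 0.51721879 -0.33402614  0.02703762] [ 0.51266601 -0.33519002  0.13265015]
(0.555, 0.072) 123 z 0.0745 c [0.5542 0.0721 0.0728] circ 0.5543 0.072 0.0168
(0.562, 0.354) 138 z 0.0527 c [0.5616 0.3542 0.0512] circ 0.5619 0.3542 0.0171
```

View pics/s3.png

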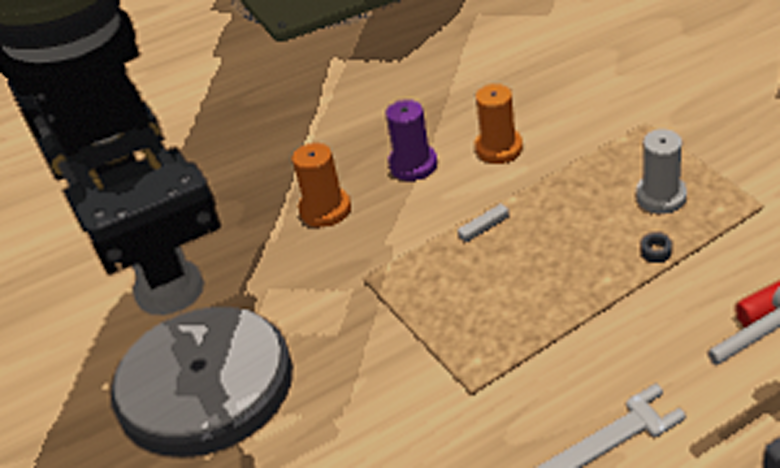

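The crop shows the plug upright above the plate at about (285,165), the left plug upright on the mat at crop (170,660), and the bar and nut undisturbed. Hand it in.

```bash
python3 -c "from rig import *; print(job_done())"
```

```text
the job is handed in; nothing more can be done
None
```

I handed the job in at about 21 s: the short plug is in the bin, the lighter long plug (about 3.4 N) stands upright on the mat, and the heavier one (about 5.1 N) is held upright and still about 80 mm above the plate's middle; no verdict was returned.

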